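# Refit the photometer's knurled filter cell and hold it home

## Task

Take the larger knurled filter cell out of the steel tray and put it, window up, over the spigot of the white photometer head. Turn it until the keyways hidden in its bore drop over the spigot's three pins, then push it fully home against the spring until it sits on the seat, and finish while still holding it pushed down there with the gripper's fingers. Leave the small cell and everything else on the bench where they are.

Things in the scene. Friction and masses are not known exactly. Their poses are not given: they have to be found in the camera images.
- cell: The larger filter cell: upright knurled aluminium collar, 56 mm diameter (58 mm over the knurling), 40 mm tall, about 0.22 kg, dark round window in its closed top. Origin on its axis at its underside, z up. Stands loose in the steel tray. Underneath: a bore 31 mm in diameter and 32 mm deep, with three keyways (see cell_bore).
- cell_bore (a point): Point on the cell's axis at the mouth of its bore (at the underside). Three keyways 120 degrees apart, 11 mm wide, reaching 21.5 mm from the axis, run the whole depth of the bore. They cannot be seen from above and nothing tells their angle: the drop is found by turning the cell with a light push, at most 120 degrees, either way.
- tray: Fixed steel tray, 140 x 250 mm, floor 4 mm thick, rim 12 mm high; origin at the centre of its underside. Both cells stand on its floor.
- spare: The small knurled filter cell, 38 mm diameter, 26 mm tall, origin on its axis at its underside. Stands in the same tray, about 0.1 m or more from the larger one; does not fit the head. Leave it.
- seat (a point): Point on the spigot's axis level with the seat, 48 mm above the bench; z up. The seat is the flat steel disc (64 mm diameter) on top of the fixed white photometer head (150 x 120 x 45 mm; cooling ribs, 56 mm high, start 50 mm from the axis along this point's +x). Fully home, the cell's underside lies on the seat.
- spigot_top (a point): Centre of the spigot's top, 28 mm above the seat. Spigot 28 mm in diameter, tapering to 20 mm over its last 5 mm. Three level round pins, 5 mm thick, 120 degrees apart, reach 19.5 mm from the axis, tops 15 mm above the seat; their angle is different each time, whatever this point's axes. The cell rests on them 15 mm above the seat until its keyways are over them (within about 0.15 rad, less if off-centre).
- plunger (a joint): Brass spring plunger, 12 mm diameter, in the spigot's top, in m: 0 when up (its top 38 mm above the seat), about 0.006 with the cell fully home. 1.4 N at first, then 900 N/m. It does not reach a cell resting on the pins. A cell let go over its pins stands 4 to 5 mm above the seat; keeping it home takes a push of about 5 N.
- bottle_a: Small amber bottle with black cap, 48 mm diameter, 95 mm tall, origin at its underside. Leave it.
- bottle_b: Larger amber bottle with black cap, 60 mm diameter, 120 mm tall, origin at its underside. Leave it.
- dish: White dish, 80 mm diameter, 16 mm high, origin at its underside. Leave it.
- driver: Screwdriver with black handle, 140 mm long, lying along its x. Leave it.
- tipbox: Closed grey box, 85 x 120 x 50 mm, origin at the centre of its underside. Leave it.
- tubes: Grey rack of sample tubes, 70 x 160 mm, 90 mm tall, origin at the centre of its underside. Leave it.
Things that resemble listed ones, but are neither listed nor needed, are in the scene too. What is shaped like the cell but green or red is not meant.

How it is judged:
On the way, in this order (a step that is already met when the one before it is completed fails the run):
1. the larger cell is lifted out of the tray in the fingers (height (world z) of cell above 0.03 m and contact force between the fingers and cell above 1 N and horizontal distance between cell and seat above 0.03 m), for 0.1 s.
2. the cell's keyways have dropped over the pins and the fingers have pushed it home (z of cell in the frame of seat below 0.0025 m and horizontal distance between cell and seat below 0.004 m and angle between cell's own z axis and vertical below 0.08 rad and value of joint plunger above 0.0035 m and contact force between the fingers and cell above 2 N), for 0.2 s.
At the end, for the whole second after the job is handed in: The larger cell is upright (within 0.08 rad) on the spigot's axis (within 4 mm), its underside within 2.5 mm of the seat, the plunger pressed at least 3.5 mm, and the fingers still touch it with more than 2 N, through the whole last second (all of step 2); the arm keeps its last pose, push and grip.
It fails at once if something else on the bench was moved more than 30 mm (distance of any of spare, bottle_a, bottle_b, dish, driver, tipbox, tubes from where it was at the start of the episode above 0.03 m).
It also fails if it takes over 64 s, if anything falls off the work surface, if the arm or the gripper's body presses on something with over 40 N, if the wrist force passes 120 N, or if a joint passes its speed limit or range.

## Robot

A 7-joint arm with a two-finger parallel gripper is mounted at the origin on the work surface. World frame = base frame: x ahead of the robot, y to its left, z up, the work surface at z = 0. Lengths are in m, angles in rad, forces in N, time in s.
With the tool pointing down it reaches from about 0.4 to 0.925 m from the base axis. Payload 5.6 kg.
Tool frame: the origin (TCP) lies midway between the tips of the shut fingers; the grasp point (between the pads) lies 19 mm behind it; z points along the fingers, y is the line along which they close (so a half turn about z gives the same grasp; the last joint's range is limited). The gripper opens to 85 mm and grips with 20 to 120 N. Pads are 22 mm wide; open, the fingers measure 114 mm over their backs; the gripper's body (76 mm by 85 mm) begins 54 mm behind the grasp point. The pads swing forward as they close: fully open they stand 13 mm farther back than shut.
Start: joints at [-0.043, 0.468, -0.012, 1.603, 0.006, 1.071, -0.056], TCP at [0.65, -0, 0.231] pointing down, gripper open.
Joint ranges: [-2.53, 2.53], [-0.31, 2.02], [-1.57, 1.55], [0.28, 2.44], [-1.29, 4.43], [0.15, 1.84], [-2.92, 2.92]. Speed limits (rad/s): [2.57, 2.57, 3.14, 3.14, 3.14, 3.14, 3.14].

## Interface

Orientations are given as a rotation vector (axis times angle).
In Python, from rig import * gives the robot as it stands. The module is installed in compiled form; this text tells all that it offers.
- The arm moves only by the shell command python3 -m handwheel 'ROWS' [OPENING] [FORCE]. ROWS is JSON, one flat list of numbers, 6 for each row, row after row: the shift along the world's x, y, z in cm, then the turn, a rotation vector about the world's x, y, z in rad. A call has 1 to 8 rows; each row is the pose to reach, as a shift and turn from the pose commanded when the call began; what a row does not reach only later rows make up. A row lasts 1/10 s, in which the tool goes at most 50 mm and 8.59 degrees, less where a joint would pass 70% of its speed; a pose out of reach is approached as far as the arm can. A call with a gripper value outside its range is refused whole. OPENING is the closure, from 0 (fully open) to 1 (shut), set as the call begins (- or left out, the last holds). The fingers move at their own pace and stop on an object; FORCE is the grip in N (left out, the last holds). Time passes only in rows, so rows that repeat a pose let the fingers close. It gives the time, the measured TCP pose, the force, the opening and the grip force at its end, in the units of the state.
- observe(): the state, without advancing time (a new reading comes with each control period).
- camera(name): name is "scene" or "side" or "wrist"; returns a dict with "color" (480x640x3 uint8, red, green, blue), "K" (3x3 intrinsics, pixels), "extrinsics" (4x4, takes a point from world to camera coordinates); the wrist camera has in their place "T_tool_cam" (4x4, takes a point from camera to tool coordinates, whose origin is the TCP and whose axes are the flange's). Camera axes: x right, y down, z forward; pixel columns grow to the right and rows downward; lengths in m; the calibration is good to about 2 mm. A picture is of the moment at which its call begins: read the wrist's pose just before it. There is no depth.
- close_job(): hands the job in; it is judged then, once.
Trained networks look in a picture, given as the dict that the camera call returned (one of the last four; its "shot" number tells which), for a name from the list of things; names that differ only in an ending like _2 or _b are one class to them, and where a whole thing is asked for, a point or a joint stands for the part that bears it (a point fixed in the world has none). Each returns a list of dicts, best first, with "conf" (0 to 1); they miss things now and then, are a little off and sometimes report something else, mostly with a low value. They report only what shows in the picture. A call takes as long as a camera call. They do not tell look-alikes from the thing itself.
- masks_of(picture, query): "pixels" (480x640 bool, what is visible of it) and "rect" ([left, top, right, bottom] in pixels, round what is visible of it).
The state is a dict: "time_s": time; "joint_positions": joint angles; "qvel": joint speeds; "joint_torque": joint torques, N m; "eef_pos": TCP position; "tool_rot": TCP orientation; "wrist_force": force on the tool from outside, world axes, zero at the start; "moment": the same for the moment, N m; "width": opening from 0.0 (shut) to 1.0 (fully open); "gripper_force": force on a finger pad.
Only numpy, scipy, OpenCV 4.12 (cv2) and the standard library are available. Lean on these libraries where they do the work, as an engineer would, in place of code of your own. Each camera call takes 0.05 s, during which the arm holds its last target. There are 200 camera calls.

## Working session

There is one attempt and no reset: what is moved stays moved. The work goes in short steps, Python scripts to look and compute and a shell command to move; the robot and the scene stay as the last step left them, time stands still between calls to the robot, and variables do not carry over. Pictures are saved under pics/ and viewed, at most 10 in all, crops included, and the job is handed in when it is done.

```bash
mkdir -p pics; cat > h.py <<'E'
from rig import *
import numpy as np, cv2
from scipy.spatial.transform import Rotation as R
def save(p,name,crop=None,s=1):
    im=p["color"][...,::-1]
    if crop: l,t,r,b=crop; im=im[t:b,l:r]
    cv2.imwrite("pics/"+name,cv2.resize(im,None,fx=s,fy=s,interpolation=cv2.INTER_CUBIC))
def cam(name):
    o=observe(); p=camera(name)
    if name=="wrist":
        T=np.eye(4); T[:3,:3]=R.from_rotvec(o["tool_rot"]).as_matrix(); T[:3,3]=o["eef_pos"]
        p["E"]=np.linalg.inv(T@p["T_tool_cam"])
    else: p["E"]=np.array(p["extrinsics"])
    return p
def onplane(p,u,v,z):
    W=np.linalg.inv(p["E"]); d=W[:3,:3]@np.linalg.inv(p["K"])@[u,v,1]; c=W[:3,3]
    return c+d*(z-c[2])/d[2]
def proj(p,X):
    q=p["E"]@np.r_[X,1]; q=np.array(p["K"])@q[:3]; return q[:2]/q[2]
E
python3 - <<'E'
from h import *
for n in ("scene","side"):
    p=cam(n); save(p,n+"0.png")
    for q in ("cell","spare","spigot_top","tray"):
        for m in masks_of(p,q)[:4]: 
            r=m["rect"]; print(n,q,round(m["conf"],2),np.round(r),onplane(p,(r[0]+r[2])/2,(r[1]+r[3])/2,0.03).round(3))
print(observe())
E
```

```text
scene cell 0.86 [340. 263. 362. 292.] [0.564 0.011 0.03 ]
scene cell 0.85 [350. 164. 364. 193.] [0.336 0.165 0.03 ]
scene cell 0.31 [430. 210. 448. 235.] [0.54  0.261 0.03 ]
scene spare 0.81 [430. 208. 447. 232.] [0.533 0.264 0.03 ]
scene spigot_top 0.96 [219. 273. 288. 361.] [ 0.546 -0.21   0.03 ]
scene tray 0.91 [363. 193. 475. 264.] [0.531 0.211 0.03 ]
side cell 0.98 [261. 263. 289. 286.] [0.488 0.154 0.03 ]
side cell 0.76 [281. 230. 302. 256.] [0.543 0.031 0.03 ]
side cell 0.56 [309. 295. 335. 327.] [0.324 0.186 0.03 ]
side spare 0.74 [222. 294. 238. 309.] [0.501 0.287 0.03 ]
side spigot_top 0.84 [315. 184. 381. 231.] [ 0.531 -0.195  0.03 ]
side tray 0.72 [187. 256. 310. 333.] [0.486 0.245 0.03 ]
side tray 0.35 [185. 210. 214. 261.] [0.747 0.154 0.03 ]
{'time_s': 0.5, 'joint_positions': array([-0.04300483,  0.46749531, -0.01160205,  1.60274926,  0.00602186,
        1.07139555, -0.05628005]), 'qvel': array([-6.41621495e-04, -9.51439526e-04,  9.83672404e-04, -1.45375821e-05,
        3.77919231e-04,  7.71612984e-04, -2.25730366e-03]), 'joint_torque': array([-1.14371069e-03, -5.31764531e+01,  2.09258927e-02, -2.51401269e+01,
        1.13453565e-02,  2.10764680e-03, -1.20393534e-05]), 'eef_pos': array([ 6.49981916e-01, -4.57084918e-05,  2.31272981e-01]), 'tool_rot': array([ 2.22145478e+00,  2.22137920e+00, -7.58238981e-05]), 'wrist_force': array([ 0.52658925, -0.64889713, -0.31527144]), 'moment': array([-0.0013587 , -0.03491125, -0.00243713]), 'gripper_force': 0.0, 'width': 0.9979326395589232}
```

View pics/scene0.png

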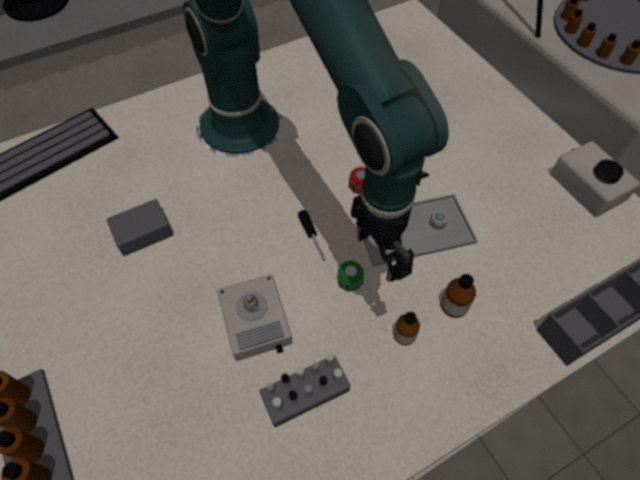

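View pics/side0.png

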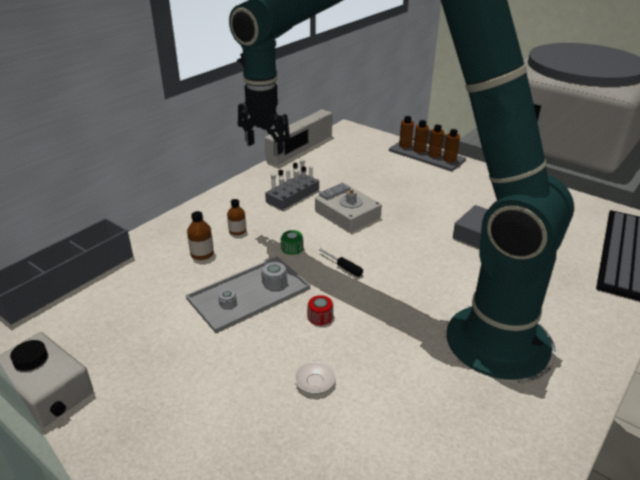

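The side view shows these candidates: the grey larger cell in the tray at (275,275), the green cap (291,241), the red cap (320,310) and the small cell (228,298). I choose the grey one at (275,275), about (0.488, 0.154). Next I check it up close with the wrist camera.

```bash
python3 -m handwheel '[-3,3,0,0,0,0, -7,7,0,0,0,0, -11,10,0,0,0,0, -15,14,0,0,0,0, -16,15,0,0,0,0, -16,15,0,0,0,0, -16,15,0,0,0,0]' 0 && python3 - <<'E'
from h import *
p=cam("wrist"); save(p,"w1.png")
for q in ("cell","spare","tray"):
    for m in masks_of(p,q)[:4]:
        r=m["rect"]; print(q,round(m["conf"],2),np.round(r),onplane(p,(r[0]+r[2])/2,(r[1]+r[3])/2,0.03).round(4))
print(p["T_tool_cam"].round(3))
p=cam("side"); 
for q in ("cell","spigot_top"):
    for m in masks_of(p,q)[:4]: print(q,m["rect"],m["conf"])
E
```

```text
time_s: 1.2
eef_pos: [0.4902, 0.1501, 0.2317]
tool_rot: [2.22, 2.222, 0.001]
wrist_force: [0.9, 0.1, -0.1]
width: 1.0
gripper_force: 0.0
cell 0.74 [350. 291. 400. 353.] [0.5512 0.0196 0.03  ]
cell 0.6 [130. 154. 201. 213.] [0.3405 0.1733 0.03  ]
cell 0.57 [296. 174. 357. 240.] [0.4963 0.1499 0.03  ]
spare 0.84 [339.  50. 382. 100.] [0.5255 0.2686 0.03  ]
tray 0.84 [250.   0. 461. 270.] [0.5228 0.2181 0.03  ]
[[ 0.    -0.946 -0.325  0.082]
 [ 1.     0.    -0.001 -0.001]
 [ 0.001 -0.325  0.946 -0.142]
 [ 0.     0.     0.     1.   ]]
cell [309.5, 297.1, 332.7, 325.3] 0.95
cell [261.9, 262.1, 287.5, 288.6] 0.73
cell [187.0, 256.3, 308.9, 332.0] 0.64
cell [281.6, 228.7, 304.3, 250.9] 0.57
spigot_top [316.5, 185.4, 381.5, 230.9] 0.85
```

View pics/w1.png

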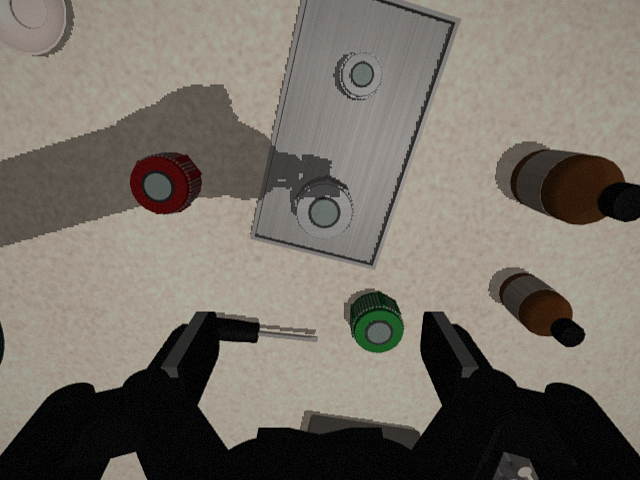

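The close view shows the grey knurled cell with its dark window at (324,212) in the tray. The small cell is at (361,73), the red cap at (160,186) and the green cap at (378,332). The choice is confirmed. I'll locate the window centre.

```bash
python3 - <<'E'
from h import *
p=cam("wrist"); print(onplane(p,324,212,0.044).round(4))
g=cv2.cvtColor(p["color"],cv2.COLOR_RGB2GRAY)[170:250,280:370]
g=cv2.resize(g,None,fx=4,fy=4,interpolation=cv2.INTER_CUBIC)
for rr in ((45,80),(90,140)):
    c=cv2.HoughCircles(cv2.GaussianBlur(g,(0,0),2),cv2.HOUGH_GRADIENT,1,200,param1=80,param2=20,minRadius=rr[0],maxRadius=rr[1])
    if c is not None:
        c=c[0,0]/4; print(c, onplane(p,280+c[0],170+c[1],0.044).round(4))
q=cam("side"); m=[m for m in masks_of(q,"cell") if abs(m["rect"][0]-261)<4][0]["rect"]
print(proj(q,onplane(p,324,212,0.044)),m)
E
```

```text
[0.4937 0.1477 0.044 ]
[44.375 41.875 13.   ] [0.4941 0.1478 0.044 ]
[40.875 35.625 22.675] [0.4907 0.1538 0.044 ]
[274.81702942 267.69964628] [261.7, 261.5, 285.3, 290.0]
```

```bash
python3 -m handwheel '[0.2,-0.1,-4,0,0,0, 0.4,-0.2,-8,0,0,0, 0.4,-0.2,-12,0,0,0, 0.4,-0.2,-13,0,0,0, 0.4,-0.2,-13,0,0,0, 0.4,-0.2,-13,0,0,0]' 0 && python3 - <<'E'
from h import *
p=cam("wrist"); save(p,"w2.png")
for m in masks_of(p,"cell")[:4]:
        r=m["rect"]; print(round(m["conf"],2),np.round(r),onplane(p,(r[0]+r[2])/2,(r[1]+r[3])/2,0.044).round(4))
print(proj(p,[.494,.148,.044]),observe()["eef_pos"])
E
```

```text
time_s: 2.3
eef_pos: [0.4952, 0.1484, 0.1027]
tool_rot: [2.221, 2.221, 0.003]
wrist_force: [0.2, -0.6, 0.3]
width: 1.0
gripper_force: 0.0
0.97 [358. 361. 435. 450.] [0.5489 0.039  0.044 ]
0.72 [ 11. 167. 135. 262.] [0.3513 0.1781 0.044 ]
0.7 [273. 198. 366. 301.] [0.4945 0.1568 0.044 ]
[318.86842315 262.63567192] [0.49548989 0.14850197 0.10329885]
```

View pics/w2.png

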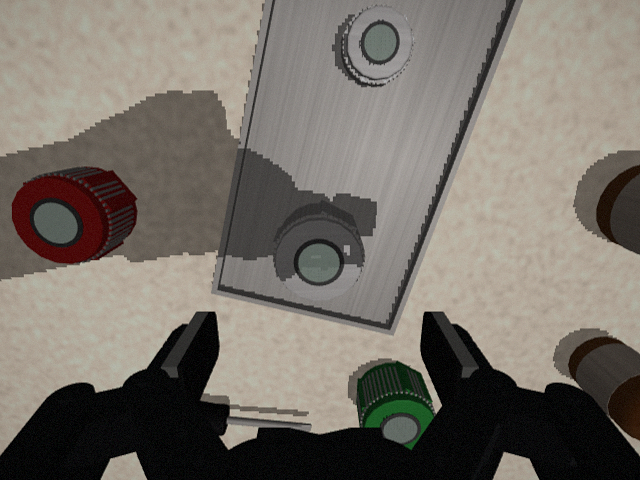

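The window is at (318,262), matching the prediction (319,263). I descend and grip.

```bash
python3 -m handwheel '[-0.1,0,-4,0,0,0, -0.1,0,-7,0,0,0, -0.1,0,-8.3,0,0,0, -0.1,0,-8.3,0,0,0, -0.1,0,-8.3,0,0,0]' 0 && python3 -m handwheel '[0,0,0,0,0,0,0,0,0,0,0,0,0,0,0,0,0,0,0,0,0,0,0,0,0,0,0,0,0,0,0,0,0,0,0,0,0,0,0,0,0,0,0,0,0,0,0,0]' 1 60
```

```text
time_s: 2.9
eef_pos: [0.4941, 0.1484, 0.0196]
tool_rot: [2.221, 2.221, 0.003]
wrist_force: [0.9, 0.5, 0.6]
width: 1.002
gripper_force: 0.0
time_s: 3.7
eef_pos: [0.4941, 0.1483, 0.0202]
tool_rot: [2.22, 2.221, 0.003]
wrist_force: [-1.8, -1.1, 11.2]
width: 0.637
gripper_force: 61.6
```

```bash
python3 -m handwheel '[0,0,3,0,0,0, 0,0,7,0,0,0, 0,0,11,0,0,0, 0,0,15,0,0,0, 0,0,18,0,0,0, 0,0,18,0,0,0, 0,0,18,0,0,0]' && python3 - <<'E'
from h import *
s=cam("scene"); d=cam("side")
save(s,"s1.png",(190,250,310,370),3)
save(d,"d1.png",(300,160,400,240),4)
a=cv2.imread("pics/s1.png"); b=cv2.imread("pics/d1.png"); c=np.zeros((360,760,3),np.uint8); c[:,:360]=a; c[:320,360:]=b; cv2.imwrite("pics/sd1.png",c)
print(onplane(s,251,301,.06), onplane(d,352,197,.06))
E
```

```text
time_s: 4.4
eef_pos: [0.4928, 0.1478, 0.1987]
tool_rot: [2.221, 2.221, 0.001]
wrist_force: [-0.9, -0.2, -3.1]
width: 0.634
gripper_force: 65.5
[ 0.52491911 -0.20206639  0.06      ] [ 0.52693226 -0.20612742  0.06      ]
```

View pics/sd1.png

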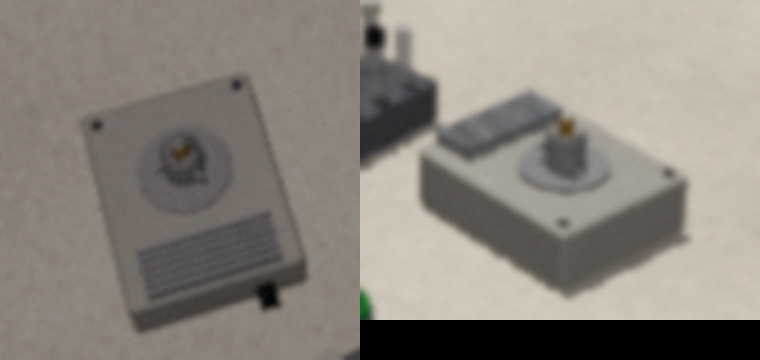

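The lift worked. The head's disc is at scene (252,306) and side (351,202), with the ribs toward +x. I move past it in -y so the wrist camera sees the spigot.

```bash
python3 -m handwheel '[0.5,-4,1,0,0,0, 1,-9,1,0,0,0, 1.5,-14,1,0,0,0, 2,-19,1,0,0,0, 2.5,-24,1,0,0,0, 3,-29,1,0,0,0, 3.3,-34,1,0,0,0, 3.3,-38,1,0,0,0]' && python3 -m handwheel '[0,-2,0,0,0,0, 0,-4,0,0,0,0, 0,-4,0,0,0,0, 0,-4,0,0,0,0, 0,-4,0,0,0,0]'  && python3 - <<'E'
from h import *
s=cam("scene"); d=cam("side")
from scipy.optimize import least_squares
print("disc",onplane(s,252,306.3,.048),onplane(d,351,201.8,.048),"tip",onplane(s,250,301,.086),onplane(d,351.5,191.8,.086))
p=cam("wrist"); save(p,"w3.png")
for z in (.048,.076,.086): print(z,proj(p,[.526,-.204,z]))
E
```

```text
time_s: 5.3
eef_pos: [0.5248, -0.2348, 0.2062]
tool_rot: [-2.222, -2.218, 0.004]
wrist_force: [1.2, 0.4, -1.9]
width: 0.633
gripper_force: 65.5
time_s: 5.8
eef_pos: [0.5259, -0.2702, 0.2072]
tool_rot: [-2.218, -2.222, 0.0]
wrist_force: [0.5, 0.0, -1.9]
width: 0.633
gripper_force: 65.5
disc [ 0.53070646 -0.20408505  0.048     ] [ 0.52552636 -0.20019806  0.048     ] tip [ 0.53705221 -0.20651694  0.086     ] [ 0.51897513 -0.19110979  0.086     ]
0.048 [320.73172629 139.35364007]
0.076 [320.81597213 141.41572931]
0.086 [320.85030407 142.25607378]
```

View pics/w3.png

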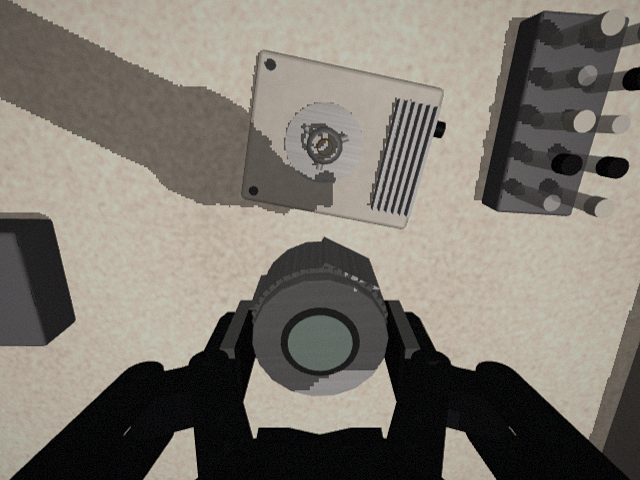

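The spigot is at about (323,145) with three pins around it, and the held cell's window is at (320,342). I crop it to measure the spigot centre and the pin angles.

```bash
python3 - <<'E'
from h import *
p=cam("wrist"); save(p,"w4.png",(270,90,380,190),7)
o=observe()
print(o["eef_pos"])
g=cv2.GaussianBlur(cv2.cvtColor(p["color"],cv2.COLOR_RGB2GRAY),(0,0),0.7)
print(onplane(p,320,342,o["eef_pos"][2]+.0244))
for z,r in((.048,.032),(.076,.010),(.0605,.0195)): print(z,proj(p,[.526,-.204,z]),proj(p,[.526+r,-.204,z]))
E
```

```text
[ 0.52626207 -0.27097545  0.20829016]
[ 0.52557186 -0.26980604  0.23269016]
0.048 [320.59618576 138.92360267] [359.84613495 139.01065748]
0.076 [320.6800644  140.95460338] [334.17391469 140.98456059]
0.0605 [320.63166433 139.78266511] [345.56258394 139.83798308]
```

View pics/w4.png

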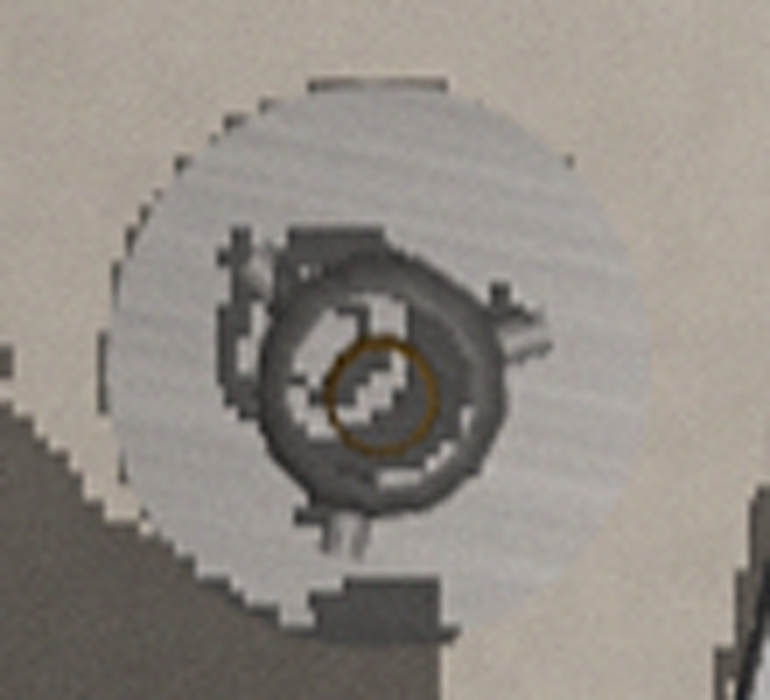

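```bash
python3 -m handwheel '[0.1,3,0,0,0,0, 0.35,6.3,-2,0,0,0, 0.35,6.3,-6,0,0,0, 0.35,6.3,-9,0,0,0, 0.35,6.3,-9,0,0,0, 0.35,6.3,-9,0,0,0, 0.35,6.3,-9,0,0,0]' && python3 - <<'E'
from h import *
o=observe(); print(o["joint_positions"].round(3),o["eef_pos"],o["wrist_force"])
a=[]
for n,c in(("scene",(210,260,290,340)),("side",(310,150,390,230))):
    p=cam(n); l,t,r,b=c
    a.append(cv2.resize(p["color"][t:b,l:r,::-1],(400,400),interpolation=cv2.INTER_CUBIC))
cv2.imwrite("pics/a5.png",np.hstack(a))
E
```

```text
time_s: 6.7
eef_pos: [0.5309, -0.2097, 0.1203]
tool_rot: [2.219, 2.219, 0.002]
wrist_force: [0.3, -0.0, -1.1]
width: 0.633
gripper_force: 65.4
[ 0.254  0.471  0.08   1.895 -0.052  0.774  0.362] [ 0.53093563 -0.20966035  0.12026063] [ 0.27475644 -0.01473791 -1.06925068]
```

View pics/a5.png

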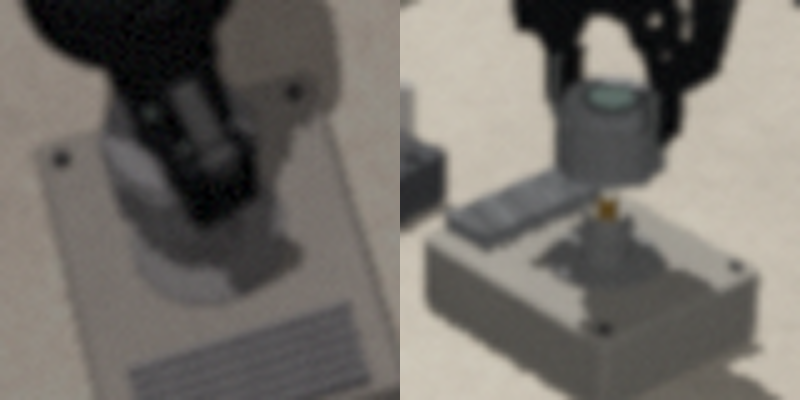

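The cell is centred over the spigot in the side view: cell axis at about 610, spigot at about 605 in the crop. I descend gently.

```bash
python3 -m handwheel '[-0.1,0.15,-1,0,0,0, -0.1,0.15,-2,0,0,0, -0.1,0.15,-2.7,0,0,0, -0.1,0.15,-3.2,0,0,0, -0.1,0.15,-3.5,0,0,0, -0.1,0.15,-3.5,0,0,0, -0.1,0.15,-3.5,0,0,0]'
```

```text
time_s: 7.5
eef_pos: [0.5286, -0.2076, 0.0833]
tool_rot: [2.222, 2.221, -0.0]
wrist_force: [0.2, -0.0, -1.7]
width: 0.634
gripper_force: 65.5
```

```bash
python3 -m handwheel '[0,0,-0.2,0,0,0, 0,0,-0.4,0,0,0, 0,0,-0.4,0,0,0]'; python3 -m handwheel '[0,0,-0.2,0,0,0, 0,0,-0.3,0,0,0, 0,0,-0.3,0,0,0]'
```

```text
time_s: 7.8
eef_pos: [0.5287, -0.2076, 0.0794]
tool_rot: [2.221, 2.221, 0.0]
wrist_force: [0.4, -0.1, -1.6]
width: 0.635
gripper_force: 65.6
time_s: 8.1
eef_pos: [0.5289, -0.2078, 0.0787]
tool_rot: [2.221, 2.221, 0.001]
wrist_force: [-6.6, 2.7, 17.0]
width: 0.636
gripper_force: 67.6
```

Contact is with the pins at the expected height, TCP 0.079. I ease the push and turn in small steps.

```bash
python3 -m handwheel '[-0.05,0.02,0.1,0,0,0, -0.05,0.02,0.1,0,0,0]'; python3 -m handwheel '[0,0,0,0,0,0.08, 0,0,0,0,0,0.16, 0,0,0,0,0,0.24, 0,0,0,0,0,0.24]'
```

```text
time_s: 8.3
eef_pos: [0.5287, -0.2077, 0.079]
tool_rot: [2.22, 2.22, 0.002]
wrist_force: [-2.8, 0.6, 8.4]
width: 0.634
gripper_force: 66.6
time_s: 8.7
eef_pos: [0.5298, -0.208, 0.079]
tool_rot: [1.935, 2.47, 0.003]
wrist_force: [0.8, 0.2, 6.5]
width: 0.632
gripper_force: 66.4
```

```bash
for i in 1; do python3 -m handwheel '[0,0,0,0,0,0.08, 0,0,0,0,0,0.16, 0,0,0,0,0,0.24, 0,0,0,0,0,0.24]'; done; python3 -m handwheel '[0,0,0,0,0,0.08, 0,0,0,0,0,0.16, 0,0,0,0,0,0.24, 0,0,0,0,0,0.24]'
```

```text
time_s: 9.1
eef_pos: [0.5299, -0.2078, 0.079]
tool_rot: [1.625, 2.684, 0.002]
wrist_force: [-0.0, 0.2, 7.2]
width: 0.634
gripper_force: 66.4
time_s: 9.5
eef_pos: [0.5299, -0.2078, 0.079]
tool_rot: [1.292, 2.859, 0.001]
wrist_force: [0.0, 1.2, 6.6]
width: 0.633
gripper_force: 66.4
```

```bash
python3 -m handwheel '[0,0,0,0,0,0.08, 0,0,0,0,0,0.16, 0,0,0,0,0,0.24, 0,0,0,0,0,0.24]'; python3 -m handwheel '[0,0,0,0,0,0.08, 0,0,0,0,0,0.16, 0,0,0,0,0,0.24, 0,0,0,0,0,0.24]'
```

```text
time_s: 9.9
eef_pos: [0.5297, -0.2078, 0.0786]
tool_rot: [0.944, 2.992, 0.001]
wrist_force: [1.4, 0.5, 5.6]
width: 0.639
gripper_force: 66.2
time_s: 10.3
eef_pos: [0.5285, -0.2069, 0.0772]
tool_rot: [0.581, 3.087, 0.001]
wrist_force: [2.7, 1.6, -1.6]
width: 0.633
gripper_force: 65.5
```

The vertical force has vanished and the tool has sunk, so the keyways are over the pins. I push down.

```bash
python3 -m handwheel '[0,0,-0.2,0,0,0, 0,0,-0.4,0,0,0, 0,0,-0.4,0,0,0]'; python3 - <<'E'
from h import *
o=observe(); print(o["moment"],o["wrist_force"])
E
```

```text
time_s: 10.6
eef_pos: [0.5285, -0.207, 0.0731]
tool_rot: [0.58, 3.087, 0.0]
wrist_force: [3.7, 1.5, -3.3]
width: 0.637
gripper_force: 65.4
[ 0.28909389 -0.81575621 -0.01552356] [ 3.74173469  1.54455234 -3.31238425]
```

```bash
python3 -m handwheel '[0.03,0.01,-0.2,0,0,0, 0.05,0.02,-0.4,0,0,0, 0.05,0.02,-0.6,0,0,0, 0.05,0.02,-0.7,0,0,0, 0.05,0.02,-0.7,0,0,0]'
```

```text
time_s: 11.1
eef_pos: [0.5286, -0.2071, 0.0664]
tool_rot: [0.579, 3.088, 0.0]
wrist_force: [1.4, 1.9, 1.4]
width: 0.635
gripper_force: 65.9
```

```bash
python3 -m handwheel '[0,0,-0.1,0,0,0, 0,0,-0.2,0,0,0, 0,0,-0.3,0,0,0, 0,0,-0.35,0,0,0, 0,0,-0.35,0,0,0]'
```

```text
time_s: 11.6
eef_pos: [0.5288, -0.2071, 0.0643]
tool_rot: [0.579, 3.087, -0.0]
wrist_force: [-2.0, 3.4, 14.4]
width: 0.634
gripper_force: 67.2
```

```bash
python3 -m handwheel '[0.03,-0.03,-0.08,0,0,0, 0.03,-0.03,-0.08,0,0,0, 0.03,-0.03,-0.08,0,0,0, 0.03,-0.03,-0.08,0,0,0]'; python3 - <<'E'
from h import *
p=cam("side"); save(p,"f.png",(300,140,400,240),6); print(observe())
E
```

```text
time_s: 12.0
eef_pos: [0.5288, -0.2072, 0.0642]
tool_rot: [-0.579, -3.088, 0.0]
wrist_force: [-5.6, 4.0, 22.4]
width: 0.635
gripper_force: 67.9
{'time_s': 12.05, 'joint_positions': array([ 0.48775735,  0.57093954, -0.22205758,  1.90651358,  0.18987166,
        0.68445275,  1.35202816]), 'qvel': array([ 1.24004111e-03, -3.99344628e-04,  2.17879433e-03,  4.26104680e-05,
       -7.37056644e-04,  1.80356122e-04,  6.51713355e-04]), 'joint_torque': array([ 1.28508825e+00, -4.00830460e+01, -3.28325294e-01, -1.57336861e+01,
        8.68780799e-01, -1.76086687e+00, -1.56237907e-02]), 'eef_pos': array([ 0.52878094, -0.20715778,  0.0642325 ]), 'tool_rot': array([-5.79315339e-01, -3.08747925e+00,  4.43421269e-04]), 'wrist_force': array([-5.23261138,  5.30975239, 21.90461336]), 'moment': array([1.27503671e+00, 1.04496277e+00, 1.04847882e-03]), 'gripper_force': 67.92067144531757, 'width': 0.6354143905669098}
```

View pics/f.png

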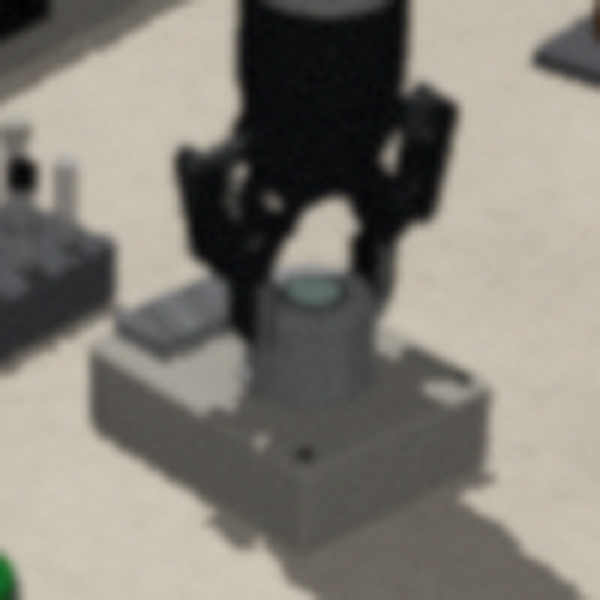

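The cell sits flat on the seat. TCP height stays at 0.064 against 22 N, about 15 mm below where it rested on the pins. I hand in.

```bash
python3 -c "
from rig import *
print(close_job())"
```

```text
the job is handed in; nothing more can be done
None
```

The job is handed in: the larger cell's keyways dropped over the pins, and the gripper is still holding it pushed down on the seat with about 22 N; the verdict itself was not shown.

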